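# Trip the tester's hidden drawer latch with the release pin

### The arm

A 7-joint arm with a two-finger parallel gripper is mounted at the origin on the work surface. World frame = base frame: x ahead of the robot, y to its left, z up, the work surface at z = 0. Lengths are in m, angles in rad, forces in N, time in s.
With the tool pointing down it reaches from about 0.425 to 0.95 m from the base axis. Payload 4.7 kg.
Tool frame: the origin (TCP) lies between the finger pads; the fingertips stand 25 mm ahead of it and the grasp point (between the pads) lies 6 mm ahead of it; z points along the fingers, y is the line along which they close (so a half turn about z gives the same grasp; the last joint's range is limited). The gripper opens to 85 mm and grips with 20 to 120 N. Pads are 22 mm wide; open, the fingers measure 114 mm over their backs; the gripper's body (76 mm by 85 mm) begins 54 mm behind the grasp point. The pads swing forward as they close: fully open they stand 13 mm farther back than shut.
Start: joints at [-1.178, 0.469, -0.049, 1.532, 0.024, 1.141, -0.082], TCP at [0.276, 0.616, 0.256] pointing down, gripper open.
Joint ranges: [-2.59, 2.59], [-0.33, 1.99], [-1.39, 1.29], [0.1, 2.45], [-1.04, 4.18], [0.21, 1.99], [-2.66, 2.66]. Speed limits (rad/s): [2.57, 2.57, 3.14, 3.14, 3.14, 3.14, 3.14].

### API

Orientations are given as a 3x3 rotation matrix whose columns are the frame's x, y, z axes.
In Python, from rig import * gives the robot as it stands. Calls block until the motion is done:
- movep(position, orientation): joint-space move of the TCP to a pose.
- move_l(position, attitude=None, feed=0.15, until_force=None): straight line of the TCP; attitude=None keeps the orientation; feed is the mean speed in m/s. With until_force (N) it stops when the force on the tool has changed by that much, and returns True; else False.
- move_joints(angles): joint-space move.
- command_gripper(opening, newtons=None): finger opening in m; newtons is the grip in N (None keeps the last); returns when the fingers have stopped.
- sleep(seconds).
- inverse_kinematics(position, orientation): joint angles nearest the present ones, or None.
- sense(): the state.
- camera(name): name is "side" or "top" or "wrist"; returns (picture, depth): 420x560x3 uint8, red, green, blue; 420x560 float32, m along the optical axis (not along the pixel's ray), 0 where there is no reading.
- camera_params(name): a dict with "K" (3x3 intrinsics, pixels), "position" and "rotation" of the camera in the world; the wrist camera has in their place "tool_from_camera" (4x4, takes a point from camera to tool coordinates, whose origin is the TCP and whose axes are the flange's). Camera axes: x right, y down, z forward; pixel columns grow to the right and rows downward; lengths in m; the calibration is good to about 2 mm. A picture is of the moment at which its call begins: read the wrist's pose just before it. camera_params takes no time and is no camera call.
A pose or a line that the arm cannot do raises Unreachable and nothing moves.
- finish_job(): hands the job in; it is judged then, once.
The state is a dict: "time_s": time; "joint_pos": joint angles; "qd": joint speeds; "joint_efforts": joint torques, N m; "position": TCP position; "tcp_rot": TCP orientation; "wrist_force": force on the tool from outside, world axes, zero at the start; "ft_torque": the same for the moment, N m; "finger_gap": finger opening in m; "gripper_force": force on a finger pad.
Only numpy, scipy, OpenCV 4.12 (cv2) and the standard library are available. Lean on these libraries where they do the work, as an engineer would, in place of code of your own. Each camera call takes 0.05 s, during which the arm holds its last target. There are 200 camera calls.

### The job

Take the release pin from its stand, work its tip into the guide hole on top of the tester and push gently until the hidden spring latch lets go and the fuse drawer springs out. Then draw the pin out and put it back upright in its stand, fully home; do not force the pin and leave the other things on the bench alone.

Things in the scene. Friction and masses are not known exactly. Their poses are not given: they have to be found in the camera images.
- tester: Tester bolted to the bench: green steel case with wooden trims, 170 (x) x 200 (y) x 100 high (mm); black front with a gauge faces its own -x (towards the robot). Origin: centre of its underside, z up. On its top sits a round steel guide bush, 56 across, 16 high (top at z = 116): a cone 22 across narrows evenly to 8 at 9 below its top, then a plain upright 8 hole leads into the case.
- bush_nominal (a point): Intended place of the guide hole's mouth, level with the bush's top (tester x 20, y 0, z 116 mm). The bush was fitted by hand: the true axis lies up to 6 mm off in x and up to 6 mm off in y, unreported. A pin tip that lands on the cone is pushed sideways towards the true axis; move it that way till it drops in. Any load on the pin's shaft must stay under 12 N throughout.
- cap_nominal (a point): Middle of the range in which the hidden push cap's top lies, 44 mm below bush_nominal; the true cap is up to 7 mm higher or lower, each time different. It is 28 mm wide and flat, on a spring straight below the hole: it yields at about 2.6 N, resists with 0.35 N more per mm, lets the drawer go after 8 mm (about 6 N), and meets a hard stop at 10 mm.
- drawer (a joint): Fuse drawer in the lower front of the tester, 170 wide and 42 high; m, 0 = shut and latched (within 0.002), grows as it slides out of the front (tester's -x). A spring drives it; once the latch is tripped it springs out by itself in about half a second to its stop at 0.05 and stays there.
- drawer_front (a point): Middle of the front face of the fuse drawer, 31 mm above the bench.
- pin: Release pin, about 0.09 kg: square wooden handle 18 x 18, 55 long; below it a round steel shaft, 6 diameter, 80 long, rounded tip (mm). Origin: centre of the handle's lower end (the shoulder where the shaft begins); z up along the handle, x and y square to its flats. Starts upright in the stand, handle up, shoulder resting on the stand's top (origin 90 mm above the bench).
- pin_tip (a point): End of the pin's steel shaft, 80 mm below its origin along its axis.
- stand: Wooden block 60 x 60 x 90 high (mm), fixed to the bench, with one upright round hole of 11 diameter, 85 deep, in the middle of its top. It stands to the left or the right of the tester. Origin: centre of its underside.
- stand_hole (a point): Centre of the mouth of the stand's hole, on its top face, 90 mm above the bench.
- oil_can: Orange oil can with a thin spout, 84 across, 92 high to the neck (spout to 135), on the other side of the tester from the stand. To be left alone. Origin: centre of its underside.
- flange: Round steel flange with a hub, 90 across, 26 high, lying on the bench. To be left alone. Origin: centre of its underside.
- wrench: Steel wrench 180 long, lying on the bench. To be left alone. Origin: middle of its length.
There are look-alikes about, which are no part of the job. There is more than one size of the stand; the job needs the smallest.

How it is judged:
On the way, in this order (a step that is already met when the one before it is completed fails the run):
1. the pin's tip is through the guide bush and inside the tester (z of pin_tip in the frame of tester between 0.03 and 0.097 m and x of pin_tip in the frame of tester between 0.005 and 0.035 m and y of pin_tip in the frame of tester between -0.015 and 0.015 m), for 0.05 s.
2. the latch is tripped: the drawer springs free (out more than 12 mm) while the pin is still in the hole (value of joint drawer above 0.012 m and z of pin_tip in the frame of tester below 0.1 m and x of pin_tip in the frame of tester between 0.005 and 0.035 m and y of pin_tip in the frame of tester between -0.015 and 0.015 m), for 0.02 s.
At the end, for the whole second after the job is handed in: The drawer is out by more than 42 mm, and the pin is back in its stand, released and at rest, upright within 0.08 rad, with its shoulder within 5 mm of the mouth of the stand's hole (value of joint drawer above 0.042 m and distance between pin and stand_hole below 0.005 m and angle between pin's own z axis and vertical below 0.08 rad and linear speed of pin below 0.02 m/s); the robot touches nothing.
It fails at once if the pin's shaft is loaded with more than 12 N (contact force between pin_c1 and anything else above 12 N).
It fails at once if the oil can, the flange or the wrench is moved by more than 20 mm (distance of any of oil_can, flange, wrench from where it was at the start of the episode above 0.02 m).
It also fails if it takes over 67 s, if anything falls off the work surface, if the arm or the gripper's body presses on something with over 40 N, if the wrist force passes 120 N, or if a joint passes its speed limit or range.

## Working session

There is one attempt and no reset: what is moved stays moved. The work goes in short steps, each a Python script; the robot and the scene stay as the last script left them, time stands still between calls to the robot, and variables do not carry over. Pictures are saved under pics/ and viewed, at most 10 in all, crops included, and the job is handed in when it is done.

```bash
ls; mkdir -p pics
python3 - <<'E'
from rig import *
import cv2,numpy as np
for n in("top","side"):
    p,d=camera(n); cv2.imwrite(f"pics/{n}0.png",p[:,:,::-1]); np.savez(f"{n}0.npz",p=p,d=d)
    c=camera_params(n); print(n,{k:np.round(v,4).tolist() for k,v in c.items()})
print(sense()["time_s"], camera_params("wrist"))
E
```

```text
pics
top {'K': [[410.7243, 0.0, 271.7698], [0.0, 410.7243, 217.9316], [0.0, 0.0, 1.0]], 'position': [0.3821, 0.0104, 1.02], 'rotation': [[-0.0141, -0.9865, 0.1631], [-0.9999, 0.0154, 0.0071], [-0.0096, -0.163, -0.9866]]}
side {'K': [[395.1634, 0.0, 278.4853], [0.0, 395.1634, 202.1274], [0.0, 0.0, 1.0]], 'position': [0.4723, -0.7558, 0.6489], 'rotation': [[0.9935, -0.0522, 0.1011], [-0.1123, -0.5919, 0.7981], [0.0182, -0.8043, -0.594]]}
0.1 {'K': array([[333.60983334,   0.        , 276.46068711],
       [  0.        , 333.60983334, 207.03524044],
       [  0.        ,   0.        ,   1.        ]]), 'tool_from_camera': array([[-8.25432489e-06, -9.61341998e-01, -2.75357154e-01,
         6.91796716e-02],
       [ 9.99999708e-01,  2.02585053e-04, -7.37252835e-04,
         3.96280703e-04],
       [ 7.64535358e-04, -2.75357079e-01,  9.61341716e-01,
        -1.17132962e-01],
       [ 0.00000000e+00,  0.00000000e+00,  0.00000000e+00,
         1.00000000e+00]])}
```

View pics/top0.png

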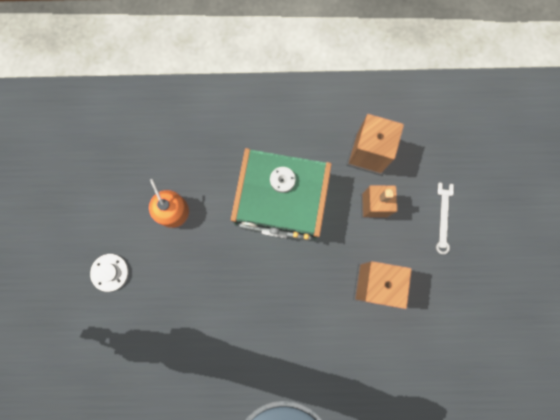

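View pics/side0.png

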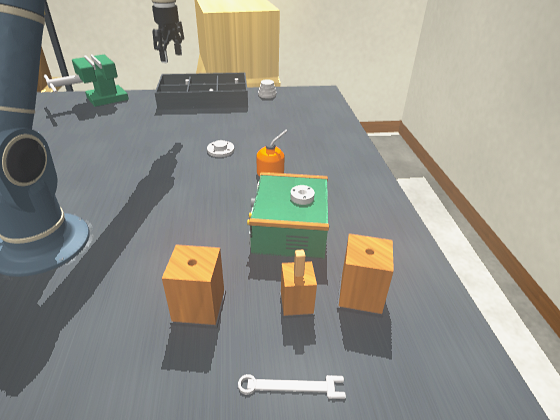

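The top view shows the tester at about (282,193) with its bush at (283,179). The pin is in the small stand at (382,200), between two taller look-alikes at (378,142) and (388,285). The oil can (167,208) and flange (109,272) are on the left, and the wrench (445,218) is on the right.

```bash
cat > h.py <<'E'
import numpy as np,cv2
from rig import *
def cloud(d,c):
    K=np.array(c["K"]);v,u=np.mgrid[:d.shape[0],:d.shape[1]]
    P=np.stack([(u-K[0,2])/K[0,0]*d,(v-K[1,2])/K[1,1]*d,d],-1)
    return P@np.array(c["rotation"]).T+np.array(c["position"])
def rect(pts):
    (c,s,a)=cv2.minAreaRect((pts[:,:2]*1000).astype(np.float32)); return np.round(c,1),np.round(s,1),round(a,1)
def ray(u,v,c,z):
    K=np.array(c["K"]);r=np.array(c["rotation"])@np.linalg.solve(K,[u,v,1.]);p=np.array(c["position"])
    return p+r*(z-p[2])/r[2]
def circ(mask):
    n,l,s,c=cv2.connectedComponentsWithStats(mask.astype(np.uint8)); i=1+np.argmax(s[1:,4]); return l==i,c[i],s[i]
E
python3 - <<'E'
from h import *
for n in("top","side"):
    f=np.load(n+"0.npz");c=camera_params(n);P=cloud(f["d"],c);p=f["p"];z=P[...,2]
    hsv=cv2.cvtColor(p,cv2.COLOR_RGB2HSV);H,S=hsv[...,0],hsv[...,1]
    ok=(f["d"]>0)&(P[...,0]>.3)&(P[...,0]<.8)&(abs(P[...,1])<.5)
    print(n)
    roi=ok&(abs(P[...,1])<.17)
    for nm,m in [("green",roi&(H>60)&(H<90)&(S>100)&(abs(z-.1)<.006)),
      ("bush",roi&(S<60)&(abs(z-.116)<.005)),
      ("standtop",ok&(P[...,1]<-.15)&(abs(z-.09)<.006)&(S>80)),
      ("wood",ok&(P[...,1]<-.15)&(z>.08)&(S>80)),
      ]:
        if nm=="wood":
            k,l,s,cc=cv2.connectedComponentsWithStats(m.astype(np.uint8))
            for i in range(1,k):
                if s[i,4]>30: q=P[l==i]; print(" wood",s[i],np.round(np.percentile(q[:,2],[5,50,95,100]),4),np.round(q[:,:].mean(0),4))
            continue
        mm,cc,s=circ(m); print(nm,mm.sum(),np.round(cc,1),s,rect(P[mm]),np.round(np.median(P[mm],0),4))
    hd=ok&(P[...,1]<-.15)&(z>.097)&(np.abs(P[...,0]-.45)<.1)
    for q in np.argwhere(hd&(abs(z-.145)<.004))[:60:3]: print(q[::-1],np.round(P[q[0],q[1]],4))
E
```

```text
topTraceback (most recent call last):
  File "<stdin>", line 18, in <module>
  File "h.py", line 13, in circ
    n,l,s,c=cv2.connectedComponentsWithStats(mask.astype(np.uint8)); i=1+np.argmax(s[1:,4]); return l==i,c[i],s[i]
                                                                         ~~~~~~~~~^^^^^^^^^
    return _wrapfunc(a, 'argmax', axis=axis, out=out, **kwds)
    return bound(*args, **kwds)
ValueError: attempt to get argmax of an empty sequence
```

Run:
```python
from h import *
for n,pts in(("top",[(282,210),(290,176),(388,193),(378,208),(390,125),(395,295),(450,300),(300,330)]),("side",[(290,220),(300,255),(300,275),(292,194)])):
    f=np.load(n+"0.npz");c=camera_params(n);P=cloud(f["d"],c);hsv=cv2.cvtColor(f["p"],cv2.COLOR_RGB2HSV)
    for u,v in pts: print(n,u,v,f["d"][v,u],np.round(P[v,u],3),hsv[v,u],np.round(ray(u,v,c,.1),3))
    print((f["d"]>0).mean())
```

```text
top 282 210 0.93631464 [ 0.552 -0.007  0.099] [ 72  89 170] [ 0.552 -0.007  0.1  ]
top 290 176 0.9276889 [ 0.626 -0.026  0.12 ] [ 18   6 226] [ 0.632 -0.026  0.1  ]
top 388 193 0.8925829 [ 0.578 -0.237  0.146] [ 22  72 245] [ 0.588 -0.25   0.1  ]
top 378 208 0.9433578 [ 0.555 -0.227  0.091] [ 15 122 234] [ 0.553 -0.225  0.1  ]
top 390 125 0.932996 [ 0.739 -0.255  0.131] [ 14 124 227] [ 0.751 -0.264  0.1  ]
top 395 295 0.87111604 [ 0.359 -0.242  0.131] [ 14 126 227] [ 0.358 -0.251  0.1  ]
top 450 300 0.9952342 [ 0.342 -0.411  0.002] [ 90   9 120] [ 0.346 -0.371  0.1  ]
top 300 330 0.98684895 [ 0.277 -0.046  0.002] [ 96  11 120] [ 0.287 -0.041  0.1  ]
0.9958715986394557
side 290 220 0.86900675 [ 0.583 -0.088  0.102] [ 61  73 203] [ 0.584 -0.086  0.1  ]
side 300 255 0.717874 [ 0.579 -0.244  0.146] [ 26  88 249] [ 0.588 -0.197  0.1  ]
side 300 275 0.7437135 [ 0.581 -0.248  0.098] [ 15 116 173] [ 0.58 -0.25  0.1 ]
side 292 194 0.92386425 [ 0.598 -0.011  0.116] [  0   2 252] [0.602 0.012 0.1  ]
0.9959183673469387
```

Run:
```python
from h import *
for n in("top","side"):
    f=np.load(n+"0.npz");c=camera_params(n);P=cloud(f["d"],c);p=f["p"];z=P[...,2];x=P[...,0];y=P[...,1]
    hsv=cv2.cvtColor(p,cv2.COLOR_RGB2HSV);H,S=hsv[...,0],hsv[...,1]
    ok=(f["d"]>0)&(x>.28)&(x<.85)
    for nm,m in [("green",ok&(abs(y)<.2)&(H>50)&(H<95)&(S>50)&(abs(z-.1)<.007)),
      ("testertop",ok&(abs(y)<.2)&(z>.09)),
      ("bush",ok&(abs(y)<.17)&(S<40)&(abs(z-.117)<.006)),
      ("standtop",ok&(abs(x-.57)<.07)&(y<-.17)&(abs(z-.09)<.006)),
      ("handletop",ok&(abs(x-.57)<.07)&(y<-.17)&(abs(z-.145)<.005)),
      ("handle",ok&(abs(x-.57)<.07)&(y<-.17)&(z>.1)),
      ("tallA",ok&(x>.65)&(y<-.17)&(abs(z-.13)<.006)),("tallB",ok&(x<.45)&(y<-.17)&(abs(z-.13)<.006)),
      ("can",ok&(y>.15)&(z>.03))]:
        if m.sum()<5: print(nm,"none"); continue
        mm,cc,s=circ(m); print(n,nm,mm.sum(),np.round(cc,1),s[:4],rect(P[mm]),np.round(P[mm].mean(0),4))
    cv2.imwrite(f"pics/{n}_crop.png",cv2.resize(p[130:240,330:420] if n=="top" else p[225:335,260:340],None,fx=5,fy=5,interpolation=2)[:,:,::-1])
```

```text
top green 4975 [281.1 192.7] [237 150  88  84] (array([597.5,  -5.3]), array([176.8, 171.3]), 78.9) [ 0.5928 -0.0051  0.1005]
top testertop 6497 [280.9 191.7] [231 148 100  88] (array([596.8,  -4.6]), array([204. , 174.8]), 78.8) [ 0.5949 -0.0046  0.1017]
top bush 445 [281.9 178.4] [270 167  25  24] (array([621.9,  -7.5]), array([54.8, 54.7]), 1.7) [ 0.622  -0.0072  0.1162]
top standtop 567 [381.4 198.1] [369 185  28  27] (array([ 579.5, -239.1]), array([61.3, 61.1]), 89.0) [ 0.5781 -0.2362  0.0905]
top handletop 66 [388.4 192.5] [384 189   9   8] (array([ 579. , -237.7]), array([16.6, 16.4]), 86.8) [ 0.579  -0.2378  0.1448]
top handle 126 [386.2 194.5] [380 189  13  12] (array([ 578.4, -237.5]), array([17.3, 17.3]), 89.7) [ 0.577  -0.2358  0.1336]
top tallA 1369 [379.8 135.9] [357 114  46  45] (array([ 715.5, -231.1]), array([86.1, 88.5]), 71.4) [ 0.7143 -0.2307  0.1291]
top tallB 1615 [387.6 284.1] [365 261  46  47] (array([ 382.7, -229. ]), array([87.1, 85.9]), 79.0) [ 0.3824 -0.2285  0.1293]
top can 1086 [166.7 206.6] [149 179  38  47] (array([572.2, 268.7]), array([81.7, 82.7]),
[... 470 characters left out ...]
579. , -239.6]), array([62.4, 60.2]), 88.5) [ 0.5779 -0.2461  0.0912]
side handletop 86 [299.8 254.4] [295 250  11  10] (array([ 578.7, -239.8]), array([17.7, 19.4]), 3.3) [ 0.5786 -0.2418  0.1453]
side handle 252 [299.2 262.1] [294 250  12  25] (array([ 578.8, -239.8]), array([18.2, 19.5]), 3.2) [ 0.5779 -0.2449  0.1286]
side tallA 1509 [369.6 253.7] [345 234  49  41] (array([ 715.1, -232. ]), array([88.8, 86.1]), 71.8) [ 0.7139 -0.2361  0.1301]
side tallB 1734 [191.5 264.6] [162 245  58  40] (array([ 382.9, -229. ]), array([89.1, 86.9]), 79.2) [ 0.3823 -0.2334  0.1302]
side can 4929 [240.2  27.4] [195   0  94  61] (array([ 600.9, 1653.9]), array([591.4, 648.3]), 8.2) [0.5326 1.4186 0.1625]
```

View pics/top_crop.png

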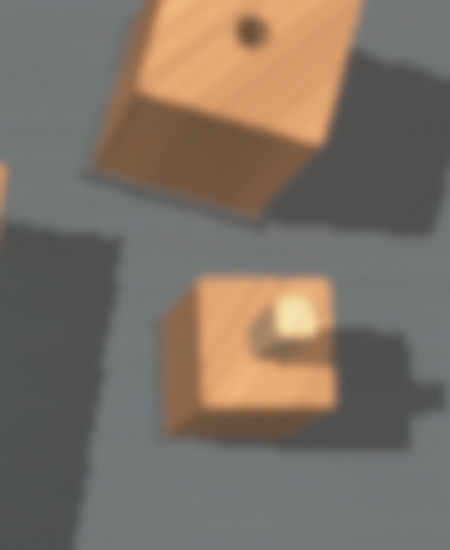

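The crop shows the light handle's top square at crop (296,315), seated upright in the small stand. The handle is roughly square with the stand. Next: hover over it and over the bush, and refine both with the wrist camera.

```bash
cat >> h.py <<'E'
def R(yaw,s=1):
    c,d=np.cos(yaw),np.sin(yaw); y=s*np.array([c,d,0]); z=np.array([0,0,-1.]); return np.stack([np.cross(y,z),y,z],1)
def wrist(name=None):
    s=sense();T=np.eye(4);T[:3,:3]=s["tcp_rot"];T[:3,3]=s["position"]
    p,d=camera("wrist");c=dict(camera_params("wrist"));W=T@c["tool_from_camera"];c["rotation"]=W[:3,:3];c["position"]=W[:3,3]
    if name: cv2.imwrite(f"pics/{name}.png",p[:,:,::-1])
    return p,d,c,cloud(d,c)
E
python3 - <<'E'
from h import *
for s in(1,-1):
    for q in((.622,-.008,.30),(.579,-.239,.30)): print(s,np.round(inverse_kinematics(q,R(0,s)),2))
s=min((1,-1),key=lambda s:abs(inverse_kinematics((.579,-.239,.3),R(0,s))[6]))
movep((.60,-.008,.32),R(0,s))
p,d,c,P=wrist("w_bush");x,y,z=P[...,0],P[...,1],P[...,2];S=cv2.cvtColor(p,cv2.COLOR_RGB2HSV)[...,1]
near=(np.hypot(x-.622,y+.008)<.045)&(d>0)
m,cc,_=circ(near&(abs(z-.116)<.005)); (u,v),r=cv2.minEnclosingCircle(np.argwhere(m)[:,::-1].astype(np.float32))
print("bush",np.round(np.median(P[m],0),4),rect(P[m]),"ray",ray(u,v,c,.116),r)
q=P[near&(z<.112)&(np.hypot(x-.622,y+.008)<.016)]; print("hole",len(q),q.mean(0) if len(q) else 0)
np.savez("wb.npz",p=p,d=d)
movep((.579,-.239,.32),R(0,s))
p,d,c,P=wrist("w_pin");x,y,z=P[...,0],P[...,1],P[...,2]
near=(np.hypot(x-.579,y+.239)<.05)&(d>0)
for nm,zz in(("handle",.145),("stand",.09)):
    m,cc,_=circ(near&(abs(z-zz)<.005)); print(nm,m.sum(),np.round(P[m].mean(0),4),rect(P[m]))
print(s,sense()["time_s"],np.round(sense()["position"],4))
E
```

```text
1 [-0.47  0.38  0.57  1.64 -0.22  1.19  0.15]
1 [-0.31  0.47  0.92  1.64 -0.39  1.23  0.69]
-1 [ 0.71  0.61 -1.18  1.57  0.57  1.35  2.61]
-1 [-0.41  0.55  1.12  1.64 -0.51  1.27 -2.34]
bush [ 0.623  -0.0073  0.1157] (array([622.8,  -8.2]), array([55.4, 55.4]), 47.4) ray [ 0.62283686 -0.00733905  0.116     ] 28.425153732299805
hole 199 [ 0.62336375 -0.00902932  0.10829467]
handle 378 [ 0.5797 -0.2389  0.144 ] (array([ 579.8, -239.5]), array([17.5, 17.4]), 89.6)
stand 2602 [ 0.5798 -0.2372  0.0897] (array([ 579.9, -240.1]), array([60.5, 59.3]), 88.9)
1 3.625 [ 0.5802 -0.2361  0.3197]
```

View pics/w_bush.png

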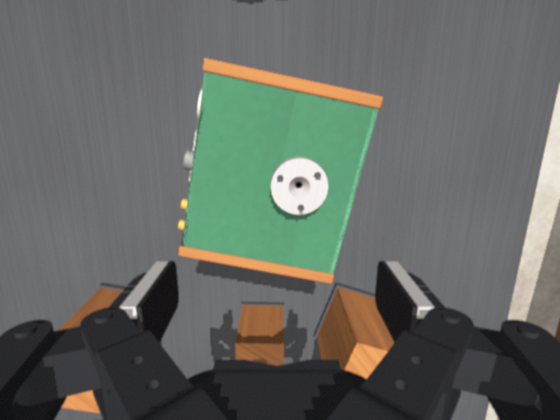

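View pics/w_pin.png

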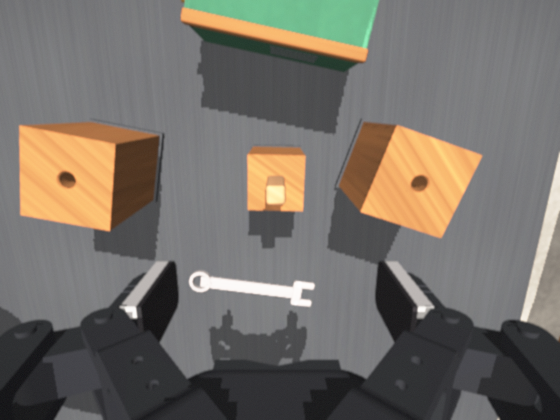

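The wrist views agree with the fixed cameras to about 1 mm. The bush has its dark hole at (299,184), and the pin handle (275,194) is on the small stand (276,180), with clear room for the fingers. Grasp now.

Run:
```python
from h import *
A=R(np.radians(-.8))
movep((.5797,-.2395,.21),A); sleep(.3); print(sense()["position"])
move_l((.5797,-.2395,.126),A,feed=.06); sleep(.3); s=sense(); print(s["position"],s["wrist_force"])
command_gripper(.03,50); s=sense(); print(s["position"],s["wrist_force"],s["finger_gap"])
command_gripper(.0,50); sleep(.2); s=sense(); print(s["position"],s["wrist_force"],s["ft_torque"],s["finger_gap"],s["gripper_force"],s["time_s"])
```

```text
[ 0.58053873 -0.23985091  0.21177209]
[ 0.57975758 -0.23950299  0.12614721] [-0.32454703  0.56698076 -0.80236635]
[ 0.57970925 -0.23949056  0.1260078 ] [0.43472884 0.63888599 0.05579135] 0.03033288912227927
[ 0.5798012  -0.23952355  0.12609848] [ 0.51391187  0.13207727 -0.27028945] [ 0.0383259   0.01109003 -0.0022232 ] 0.017338879401015864 48.71679067611694 7.3167
```

Run:
```python
from h import *
A=R(np.radians(-.8))
move_l((.5797,-.2395,.262),A,feed=.1); s=sense(); print(s["wrist_force"],s["finger_gap"])
move_l((.6228,-.008,.262),A,feed=.12); sleep(.6); s=sense(); print(s["position"],s["wrist_force"],s["finger_gap"])
p,d,c,P=wrist("w_tip"); t=s["position"]; 
m=(d>0)&(np.hypot(P[...,0]-t[0],P[...,1]-t[1])<.02)&(P[...,2]>.135)&(P[...,2]<.25)
print(m.sum())
for a in np.arange(.14,.225,.015):
    q=P[m&(abs(P[...,2]-a)<.0075)]
    if len(q): print(round(a,3),len(q),np.round(q.mean(0),4),np.round(np.ptp(q,0),4))
print(P[m][:,2].min(), np.argwhere(m).min(0),np.argwhere(m).max(0),sense()["time_s"])
```

```text
[-0.29311234 -0.21548538 -0.7040952 ] 0.017340382827089752
[ 0.62279475 -0.00798528  0.26197157] [ 0.54736545  0.31010825 -0.40950617] 0.0174671749578269
1417
0.155 51 [ 0.6232 -0.0059  0.1556] [0.0057 0.0029 0.0137]
0.17 60 [ 0.6232 -0.0058  0.1701] [0.0054 0.0025 0.0144]
0.185 74 [ 0.6232 -0.0058  0.1852] [0.006  0.0037 0.0145]
0.2 102 [ 0.6233 -0.0059  0.2007] [0.0058 0.0029 0.0148]
0.215 29 [ 0.6232 -0.0057  0.2104] [0.0055 0.0018 0.0057]
0.1488188346569328 [209 231] [268 318] 11.5833
```

View pics/w_tip.png

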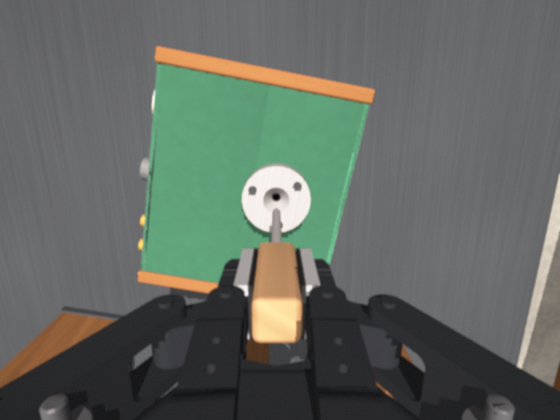

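```bash
cat >> h.py <<'E'
def F(n=10):
    f=[]
    for _ in range(n): sleep(.02); f.append(sense()["wrist_force"])
    return np.mean(f,0)
E
python3 - <<'E'
from h import *
p,d,c,P=wrist(); t=sense()["position"];x,y,z=P[...,0],P[...,1],P[...,2]
m,cc,_=circ((d>0)&(np.hypot(x-.623,y+.008)<.04)&(abs(z-.116)<.004))
print("bush",rect(P[m]))
b=cv2.minEnclosingCircle((P[m][:,:2]*1000).astype(np.float32)); print(b)
# dark hole
g=cv2.cvtColor(p,cv2.COLOR_RGB2GRAY); k=np.zeros_like(g,bool); k[188:206,266:288]=1
h=k&(g<70); print("hole px",np.argwhere(h).mean(0)[::-1] if h.any() else 0,h.sum(), ray(*np.argwhere(h).mean(0)[::-1],c,.107) if h.any() else 0)
move_l((.6228,-.008,.238),feed=.04); sleep(.2); f0=F(); print("f0",f0)
hit=move_l((.6228,-.008,.200),feed=.015,until_force=2.0); s=sense(); print(hit,s["position"],F()-f0,s["time_s"])
E
```

```text
bush (array([622.9,  -7.9]), array([55.4, 55.5]), 18.3)
((622.9089965820312, -8.00072193145752), 28.079030990600586)
hole px [275.69444444 196.36111111] 36 [ 0.62288147 -0.00681756  0.107     ]
f0 [ 0.16498193  0.25795575 -0.93907446]
False [ 0.62283228 -0.00797651  0.20003231] [-0.35263365 -0.347394    0.07627714] 15.4333
```

The tip dropped straight in: it sits at z≈0.084 with no side load. Next, find the cap and press.

Run:
```python
from h import *
f0=F(); 
hit=move_l((.6228,-.008,.179),feed=.012,until_force=1.8); s=sense(); zc=s["position"][2]; print(hit,zc,F()-f0,s["time_s"])
def front():
    p,d=camera("side");P=cloud(d,camera_params("side"));return p,P
if hit:
    p,P0=front()
    for dz in np.arange(1,9.6,.75 ):
        h=move_l((.6228,-.008,zc-dz/1000),feed=.01,until_force=3.5); f=F(5)-f0; print(dz,round(sense()["position"][2],4),np.round(f,2),h)
        if dz>=6:
            _,P=front(); n=(np.abs(P-P0).max(-1)[170:260,230:340]>.02).sum(); print(" changed px",n)
            if n>150: break
        if np.linalg.norm(f)>9: print("force stop");break
print(sense()["time_s"])
p,_=camera("top"); cv2.imwrite("pics/top1.png",p[120:270,200:420][:,:,::-1])
```

```text
True 0.19299477613958332 [ 0.07680632 -0.11194527  4.24726877] 16.575
1.0 0.1921 [-0.05 -0.01  5.2 ] False
1.75 0.1913 [0.45 0.1  5.19] False
2.5 0.1905 [ 0.42 -0.26  5.15] False
3.25 0.1898 [0.   0.03 6.04] False
4.0 0.1891 [0.4  0.18 5.82] False
4.75 0.1884 [-0.01 -0.22  6.15] False
5.5 0.1877 [-0.33  0.09  6.36] False
6.25 0.1871 [-0.17  0.37  6.54] False
 changed px 121
7.0 0.1863 [-0.45  0.1   6.75] False
 changed px 117
7.75 0.1856 [-0.16  0.06  6.72] False
 changed px 139
8.5 0.1845 [0.6  0.49 5.11] False
 changed px 787
20.6583
```

View pics/top1.png

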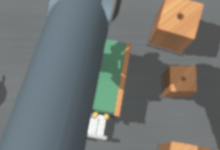

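The drawer has sprung out: the force dropped to 5.1 N and the front region changed in the side view. Withdraw and return the pin.

Run:
```python
from h import *
sleep(.3)
move_l((.6228,-.008,.262),feed=.06); sleep(.1)
p,d=camera("side");P=cloud(d,camera_params("side")); cv2.imwrite("pics/side1.png",p[150:320,200:420][:,:,::-1])
move_l((.5797,-.2395,.262),feed=.12); sleep(.6)
p,d,c,P=wrist(); s=sense(); t=s["position"]
m=(d>0)&(np.hypot(P[...,0]-t[0],P[...,1]-t[1])<.02)&(P[...,2]>.135)&(P[...,2]<.25); print(t,"tip z",P[m][:,2].min(),s["finger_gap"])
for a in(.155,.185,.21): print(a,np.round(P[m&(abs(P[...,2]-a)<.005)].mean(0)-t,4))
n=(d>0)&(np.hypot(P[...,0]-t[0],P[...,1]-t[1])<.05)&(abs(P[...,2]-.09)<.004); print("stand",rect(P[n]))
move_l((.5797,-.2395,.216),feed=.06); sleep(.3); f0=F()
h=move_l((.5797,-.2395,.140),feed=.025,until_force=2.5); print(h,sense()["position"],F()-f0)
if not h:
    h=move_l((.5797,-.2395,.1255),feed=.01,until_force=2.5); print(h,sense()["position"],F()-f0)
print(sense()["time_s"])
```

```text
[ 0.57969721 -0.23952193  0.26200822] tip z 0.1487944527539461 0.017559160138434032
0.155 [ 1.000e-04  2.100e-03 -1.072e-01]
0.185 [ 0.0003  0.0023 -0.0769]
0.21 [ 0.0004  0.0023 -0.0533]
stand (array([ 579.6, -239.9]), array([60.6, 60.2]), 88.8)
False [ 0.57974386 -0.2395402   0.1400719 ] [ 0.04372006 -0.07373253 -0.05207544]
True [ 0.57967557 -0.23948805  0.12604555] [-0.29685167 -0.09780747  6.20716837]
31.5583
```

View pics/side1.png

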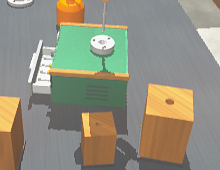

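The drawer is fully out at crop (42,65), the pin came clear of the bush, and the shoulder is now seated at the original height (TCP 0.126). Release and retreat.

Run:
```python
from h import *
command_gripper(.085); sleep(.2)
move_l((.5797,-.2395,.25),feed=.08); move_l((.5797,-.2395,.32),feed=.12); sleep(.4)
p,d,c,P=wrist("w_end");x,y,z=P[...,0],P[...,1],P[...,2]
near=(np.hypot(x-.579,y+.239)<.05)&(d>0)
for nm,zz in(("handle",.145),("stand",.09)):
    m,cc,_=circ(near&(abs(z-zz)<.005)); print(nm,m.sum(),np.round(P[m].mean(0),4),rect(P[m]))
print(sense()["time_s"],sense()["wrist_force"],sense()["position"])
p,d=camera("side");P=cloud(d,camera_params("side"));m=(abs(P[...,2]-.04)<.02)&(P[...,0]>.4)&(P[...,0]<.52)&(abs(P[...,1])<.12); print("drawer pts",m.sum(),P[m].min(0),P[m].max(0))
```

```text
handle 374 [ 0.5804 -0.2391  0.1442] (array([ 580.4, -239.4]), array([17.5, 17.3]), 89.2)
stand 2656 [ 0.5796 -0.2374  0.0897] (array([ 579.8, -239.9]), array([60.5, 59.6]), 88.2)
35.3167 [-0.04288834  0.71541507 -0.01423388] [ 0.57964907 -0.23949144  0.31974801]
drawer pts 771 [ 0.44353963 -0.09256683  0.02016474] [0.51891269 0.10157092 0.05967624]
```

View pics/w_end.png

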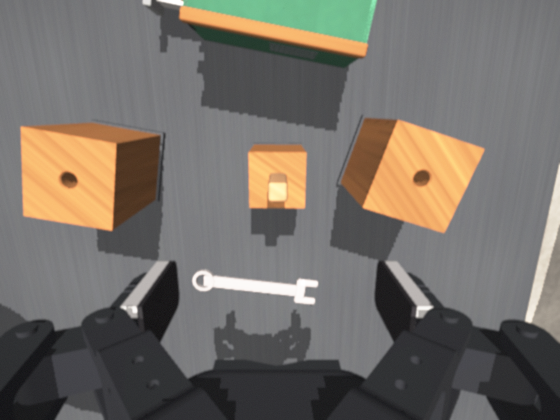

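The pin stands upright in the small stand at (277,188), with its handle top at z≈0.144 as at the start. The drawer is out and the gripper is clear.

```bash
python3 -c "
from rig import *
print(finish_job())"
```

```text
the job is handed in; nothing more can be done
None
```

I handed the job in at about 35 s: the latch tripped with at most about 7 N measured at the wrist, the drawer sprang fully out, and the pin is back upright and fully home in its stand; no verdict was returned.

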